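# Refit and lock the roller of a toast butterer

## Robot

A 6-joint arm with a two-finger parallel gripper is mounted at the origin on the work surface. World frame = base frame: x ahead of the robot, y to its left, z up, the work surface at z = 0. Lengths are in mm, angles in degrees, forces in N, time in s.
With the tool pointing down it reaches from about 325 to 900 mm from the base axis. Payload 6.1 kg.
Tool frame: the origin (TCP) lies midway between the tips of the shut fingers; the grasp point (between the pads) lies 19 mm behind it; z points along the fingers, y is the direction in which the jaws open and shut (so a half turn about z gives the same grasp; the last joint's range is limited). The gripper opens to 87 mm and grips with 3 to 60 N. Pads are 19 mm wide; open, the fingers measure 117 mm over their backs; the gripper's body (75 mm by 190 mm) begins 51 mm behind the grasp point.
Start: joints at [-7.225, 12.628, 87.462, -0, 79.91, -7.225], TCP at [624.993, -0.003, 222.538] pointing down, gripper open.
Joint ranges: [-170.65, 170.65], [-52.31, 119.04], [5.05, 147.46], [-71.25, 251.25], [11.57, 151.72], [-153.62, 153.62]. Speed limits (degrees/s): [147.25, 147.25, 172.46, 180, 180, 180].

## Interface

Orientations are given as a 3x3 rotation matrix whose columns are the frame's x, y, z axes.
In Python, from bench import arm gives the robot as it stands.
- The arm moves only by the tool servo_tool, never from a script. Its arguments are lists of equal length, an entry for each row: "travel": the shift along the tool's x, y, z in mm, a list of three; "yaw": the turn about the tool's z in degrees. A call has 1 to 20 rows; each row shifts and turns the commanded pose from where the row before left it, along the tool's axes as they then stand; what a row does not reach is not made up. A row lasts 1/12 s, in which the tool goes at most 41.7 mm and 7.16 degrees, less where a joint would pass 70% of its speed; a pose out of reach is approached as far as the arm can. A call is refused whole if a number of a shift passes 41.7 or a number of a turn 7.16, either way. A call with a gripper value outside its range is refused whole. "hand" is the closure in counts, from 0 (fully open) to 255 (shut), set as the call begins (left out, the last holds). The fingers move at their own pace and stop on an object; "force" is the grip in N (left out, the last holds). Time passes only in rows, so rows that do not move let the fingers close. It gives the time, the measured TCP pose, the force and the opening at its end, in the units of the state.
- arm.sense(): the state, without advancing time (a new reading comes with each control period).
- arm.capture(name): name is "scene" or "side" or "wrist"; returns a dict with "color" (420x560x3 uint8, red, green, blue), "fx", "fy", "cx", "cy" (pixels), "T" (4x4, takes a point from camera to world coordinates). Camera axes: x right, y up, looking along -z (the intrinsics and any distortion apply to the point x, -y, -z); pixel columns grow to the right and rows downward; lengths in mm; the calibration is good to about 2 mm. A picture is of the moment at which its call begins. There is no depth.
- arm.finish_job(): hands the job in, once; it reports no verdict.
Trained networks look in a picture, given as the dict that the camera call returned (one of the last four; its "shot" number tells which), for a name from the list of things; names that differ only in an ending like _2 or _b are one class to them, and where a whole thing is asked for, a point or a joint stands for the part that bears it (a point fixed in the world has none). Each returns a list of dicts, best first, with "score" (0 to 1); they miss things now and then, are a little off and sometimes report something else, mostly with a low value. They report only what shows in the picture. A call takes as long as a camera call. They do not tell look-alikes from the thing itself.
- arm.spot_in(name, picture): "at" ([x, y, z] in mm, in world coordinates, good to about 4 mm: the middle of the surface that is visible of it).
- arm.regions_of(name, picture): "mask" (420x560 bool, what is visible of it).
- arm.place_of(name, picture): "at" ([x, y, z] in mm, in world coordinates, good to about 4 mm: a listed point, or the origin of a listed thing).
The state is a dict: "clock": time; "q": joint angles; "qvel": joint speeds; "joint_torque": joint torques, N m; "tool_pos": TCP position; "tcp_rot": TCP orientation; "contact_force": force on the tool from outside, world axes, zero at the start; "wrist_torque": the same for the moment, N m; "width": finger opening in mm.
Only numpy, scipy, OpenCV 4.12 (cv2) and the standard library are available. Lean on these libraries where they do the work, as an engineer would, in place of code of your own. Each camera call takes 0.05 s, during which the arm holds its last target.

## Task

The toast butterer has been washed and its steel roller is drying on the drain rack: put it back. Lower the roller, axle level, until both axle ends have settled in the grooves of the two white bearing blocks, and only then let go of it. Then at each end pull up the red spring knob, swing the steel keeper shut across the axle and let the knob snap fully down into its hole; leave the brush, the shaker and the small pan where they are.

Things in the scene. Friction and masses are not known exactly. Their poses are not given: they have to be found in the camera images.
- butterer: stainless toast butterer, fixed, a box 170 (x) by 360 (y) by 100 high; origin under its centre on the worktop, y along the roller's axis, z up. In its top a pan opening 136 (x) by 176 (y), pan floor at 50. A white bearing block stands on the deck at each end of the pan. The front with the controls faces the butterer's -x
- groove_a (a point): where the axle's centre line lies in the groove of the white bearing block at the butterer's +y end, 114 up. Block 80 wide (x), y +96 to +172, top at 121. The groove is open at the top, runs along y from the pan side (+96) to +132 and is closed there: 13.5 wide, floor at 108, mouth flared at 45 degrees from 114 up to 27.5 wide at 121
- groove_b (a point): where the axle's centre line lies in the groove of the white bearing block at the butterer's -y end, 114 up. Block 80 wide (x), y -96 to -172, top at 121. The groove is open at the top, runs along y from the pan side (-96) to -132 and is closed there: 13.5 wide, floor at 108, mouth flared at 45 degrees from 114 up to 27.5 wide at 121
- seat (a point): the point where the middle of the roller must come to lie: on the butterer's upright centre line, 114 above the worktop; axes as the butterer's, the roller's axis along its y
- roller_mid (a point): middle of the loose steel roller, on its axis; the point's y axis is the roller's axis, the other two turn with it as it rolls; it may be fitted either way round. Drum 56 diameter, 150 long; white collars 20 diameter out to 91 from the middle; axle 12 diameter, ends 122 from the middle, that lie in the grooves. About 0.6 kg. It starts lying on the drain rack, level, axis 42 above the worktop
- rack: shallow aluminium tray 140 (x) by 300 (y) by 18 high with a wire drain rack, fixed; origin under its centre. The roller lies between two 8 mm wires along y, 36 apart, tops at 20; other wires below 20
- knob_a (a point): centre of the red knob of the plunger at the butterer's +y end: knob 20 diameter, 26 tall, z up; with the plunger home its centre is 153.5 above the worktop; 27 below this centre is the top of the keeper bar, between them a 16 diameter bush. It sits 50 from pivot_a, rides with the keeper and rises with the plunger
- pivot_a (a point): pivot of the keeper at the butterer's +y end, at x 25, y 108 in the butterer's frame, 124.5 above the worktop
- keeper_a (a joint): turn in rad of the flat steel keeper bar at the butterer's +y end about the upright pivot_a: 0 = shut, bar along the butterer's -x, across the groove; 1.571 = open, bar along the butterer's +y, clear of it; stops at both. Bar 20 wide, 4 thick, top 5.5 above the white block. Starts open, locked by its plunger; swings freely once the pin is out and stays where left
- plunger_a (a joint): lift in m of the red spring knob on keeper_a (+y end): 0 = home, pin down in a hole; 0.012 = right up. The pin is out of its hole above 0.0095. Spring about 5 N at home, 9 N right up. Let go between the holes, it rides on the block at 0.009; let go over a hole (keeper within 0.03 of 0 or 1.571) it snaps home
- knob_b (a point): the same knob at the butterer's -y end, 50 from pivot_b
- pivot_b (a point): pivot of the keeper at the butterer's -y end, at x 25, y -108 in the butterer's frame, 124.5 above the worktop
- keeper_b (a joint): turn in rad of the flat steel keeper bar at the butterer's -y end about the upright pivot_b: 0 = shut, bar along the butterer's -x, across the groove; 1.571 = open, bar along the butterer's -y, clear of it; stops at both. Bar 20 wide, 4 thick, top 5.5 above the white block. Starts open, locked by its plunger; swings freely once the pin is out and stays where left
- plunger_b (a joint): lift in m of the red spring knob on keeper_b (-y end): 0 = home, pin down in a hole; 0.012 = right up. The pin is out of its hole above 0.0095. Spring about 5 N at home, 9 N right up. Let go between the holes, it rides on the block at 0.009; let go over a hole (keeper within 0.03 of 0 or 1.571) it snaps home
- brush_mid (a point): bystander: butter brush lying flat at the far side, this point on its handle
- shaker_mid (a point): bystander: steel shaker 60 diameter, 94 tall, standing beyond the work; this point half-way up
- ninth_pan_mid (a point): bystander: small steel pan 176 by 108 by 65 high with butter in it, standing at the far side; this point at its middle
There are look-alikes about, which are no part of the job. Of the things that look like the part that bears roller_mid, the largest one is meant.

How it is judged:
By the outcome, as a careful person would: the job done as asked, in the order asked, and still so for the second after the job is handed in, with the robot touching nothing.
It also fails if it takes over 61 s, if anything falls off the work surface, if the arm or the gripper's body presses on something with over 40 N, if the wrist force passes 120 N, or if a joint passes its speed limit or range.

## Working session

There is one attempt and no reset: what is moved stays moved. The work goes in short steps, Python scripts to look and compute and a tool call to move; the robot and the scene stay as the last step left them, time stands still between calls to the robot, and variables do not carry over. Pictures are saved under pics/ and viewed, and the job is handed in when it is done.

Besides the shell and the picture viewer there is one more tool, called in YAML: its name, and indented under it one key for each argument. servo_tool: Moves the arm, as the interface text tells. Its arguments: {"type":"object","properties":{"travel":{"type":"array"},"yaw":{"type":"array"},"hand":{"type":"number"},"force":{"type":"number"}},"required":["travel","yaw"]}

```bash
ls; mkdir -p pics
python3 - <<'E'
from bench import arm
import cv2
print(arm.sense())
for n in ["scene","side","wrist"]:
    p=arm.capture(n)
    cv2.imwrite(f"pics/{n}0.png",p["color"][:,:,::-1])
    print(n,p["fx"],p["cx"],p["T"].tolist() if hasattr(p["T"],'tolist') else p["T"], [k for k in p])
    if n!="wrist":
        for o in ["butterer","groove_a","seat","roller_mid","rack","knob_a","pivot_a","keeper_a","brush_mid","shaker_mid","ninth_pan_mid"]:
            try: print(o,[(([round(float(v)) for v in d["at"]]),round(d["score"],2)) for d in arm.place_of(o,p)])
            except Exception as e: print(o,e)
E
```

```text
pics
{'clock': 0.0, 'q': array([-7.22534984e+00,  1.26762830e+01,  8.75275682e+01,  7.54790844e-04,
        7.99108858e+01, -7.22497806e+00]), 'qvel': array([ 0.0698158 ,  0.09238215,  0.06939418, -0.01600367,  0.03374642,
       -0.11728809]), 'joint_torque': array([-1.67445501e-05, -4.94609964e+01, -3.87383544e+01,  6.99962187e-02,
        5.70271199e-02, -1.42064664e-04]), 'tool_pos': array([6.24358756e+02, 7.81084944e-02, 2.21409357e+02]), 'tcp_rot': array([[ 9.07221780e-06,  9.99998030e-01, -1.98500489e-03],
       [ 9.99999965e-01, -8.54674311e-06,  2.64730433e-04],
       [ 2.64712946e-04, -1.98500722e-03, -9.99997995e-01]]), 'contact_force': array([-1.40388484, -0.74768484, -0.4967515 ]), 'wrist_torque': array([-0.05358108, -0.06227108, -0.03591602]), 'width': 87.41811546473068}
scene 379.44414639535455 275.2541301390257 [[0.40183481696105033, -0.7357283916364836, 0.545190346225859, 1015.0607851615443], [0.9157075057983648, 0.32095186070056775, -0.24180501842885996, -152.18225250407116], [0.0029229612411193332, 0.5964005674484526, 0.8026816426484082, 815.2888160602198], [0.0,
[... 1305 characters left out ...]
[510, -353, 153], 0.49)]
pivot_a [([504, -300, 125], 0.57)]
keeper_a it knows: brush_mid, butterer, groove, knob, ninth_pan_mid, pivot, rack, roller_mid, seat, shaker_mid
brush_mid [([742, -252, 10], 0.82), ([464, -80, 114], 0.72), ([533, 211, 45], 0.29)]
shaker_mid [([494, -90, 124], 0.63)]
ninth_pan_mid [([782, 240, 27], 0.64)]
wrist 321.4395879750287 277.78637768015216 [[0.9999990646774809, 0.0008207565056177605, -0.0010940762866456235, 625.687796611371], [-0.0005105513947572752, 0.966114881320617, 0.2581119435983594, 70.6856426386778], [0.0012688504387143324, -0.25811114359827214, 0.9661143967299916, 385.5604694882565], [0.0, 0.0, 0.0, 1.0]] ['color', 'fx', 'fy', 'cx', 'cy', 'T', 'shot']
```

View pics/scene0.png

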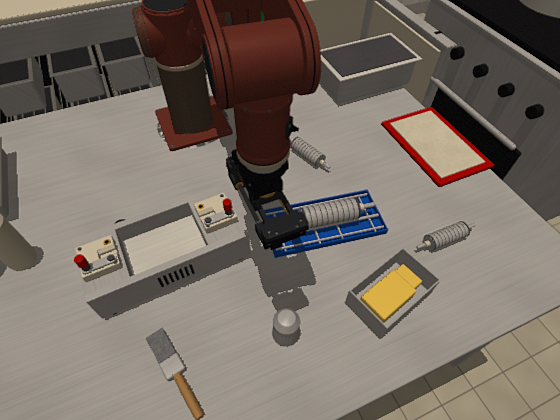

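View pics/side0.png

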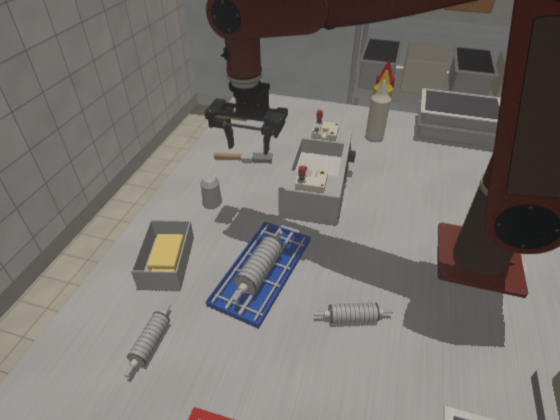

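View pics/wrist0.png

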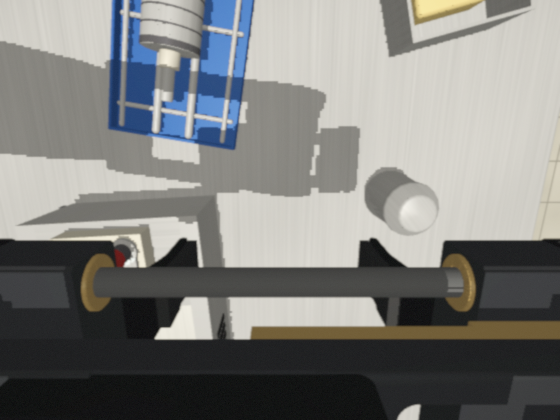

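Three rollers show in the scene picture: one on the blue drain rack at (333,213), and smaller ones lying loose at (310,153) and (445,236). The one on the rack is the largest and fits the text. The butterer's black control knob is at (120,220), on the robot's side, so butterer -x ≈ world -x, +y ≈ world +y, and the yaw is about 3°. Next I'll look at both bearing blocks with the wrist camera.

servo_tool:
  travel:
    - [-10,-6,0]
    - [-24,-13,0]
    - [-24,-13,0]
    - [-24,-13,0]
    - [-24,-13,0]
    - [-24,-13,0]
    - [-24,-13,0]
    - [-24,-13,0]
    - [-24,-13,0]
    - [-10,-20,0]
    - [0,0,0]
    - [0,0,0]
    - [0,0,0]
  yaw: [0,0,0,0,0,0,0,0,0,0,0,0,0]

```text
clock: 2.23
tool_pos: [495.1, -212.1, 222.8]
tcp_rot: [[0.001, 1.0, 0.001], [1.0, -0.001, 0.0], [0.0, 0.001, -1.0]]
contact_force: [-0.2, -0.2, 0.2]
width: 86.9
```

```bash
cat > h.py <<'E'
from bench import arm
import cv2, numpy as np
def save(p,n): cv2.imwrite(f"pics/{n}.png",p["color"][:,:,::-1])
def proj(p,X):
    T=np.array(p["T"]);c=np.linalg.inv(T)@np.append(X,1.)
    x,y,z=c[0],-c[1],-c[2]
    return np.array([p["fx"]*x/z+p["cx"],p["fy"]*y/z+p["cy"]])
def unproj(p,u,v,z):
    T=np.array(p["T"]);d=T[:3,:3]@np.array([(u-p["cx"])/p["fx"],-(v-p["cy"])/p["fy"],-1.]);o=T[:3,3]
    return o+d*(z-o[2])/d[2]
def places(p,names):
    for o in names: print(o,[(([round(float(v),1) for v in d["at"]]),round(d["score"],2)) for d in arm.place_of(o,p)])
def st():
    s=arm.sense(); print("t",round(s["clock"],2),"tcp",s["tool_pos"].round(1),"F",s["contact_force"].round(1),"M",s["wrist_torque"].round(2),"w",round(s["width"],1),"yaw",round(float(np.degrees(np.arctan2(-s["tcp_rot"][0,0],s["tcp_rot"][1,0]))),2))
    return s
E
python3 - <<'E'
from h import *
st(); p=arm.capture("wrist"); save(p,"w1"); places(p,["groove_a","knob_a","pivot_a","seat","butterer"])
cv2.imwrite("pics/crop1.png",cv2.resize(arm.capture("scene")["color"][120:280,220:500,::-1],None,fx=2.8,fy=2.8))
E
```

```text
t 2.23 tcp [ 495.1 -212.1  222.8] F [-0.2 -0.2  0.2] M [ 0.03 -0.06 -0.01] w 86.9 yaw -0.03
groove_a [([470.2, -84.9, 110.1], 0.8), ([483.7, -309.1, 115.6], 0.59)]
knob_a []
pivot_a [([502.7, -304.2, 121.2], 0.94), ([495.8, -89.2, 125.8], 0.86)]
seat [([474.5, -196.5, 115.8], 0.73)]
butterer [([474.4, -196.0, 0.3], 0.79)]
```

View pics/w1.png

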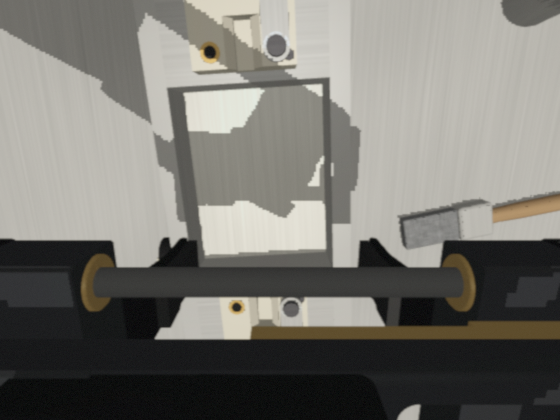

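View pics/crop1.png

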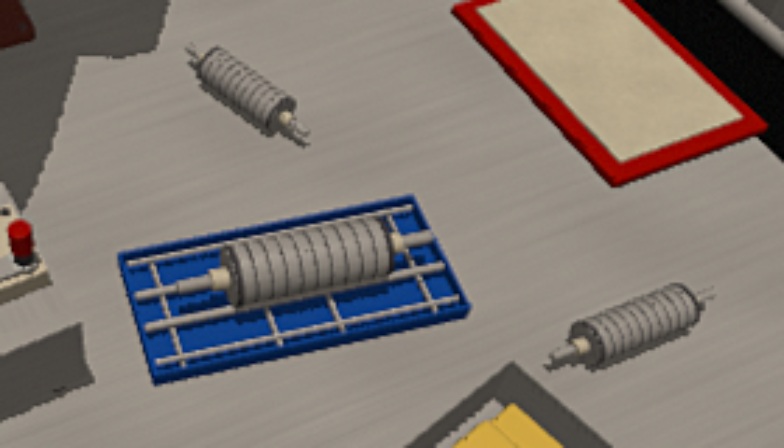

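Enlarged crop: the roller on the blue rack, with its white collars, is clearly bigger than the two loose ones (upper left and lower right), so it's the one meant. In the wrist picture block a's pivot is at (277,45) and its shut hole at (209,52). Block b's are at (291,308) and (237,307).

Run:
```python
from h import *
im=cv2.imread("pics/w1.png")
cv2.imwrite("pics/crop2.png",np.vstack([cv2.resize(im[0:80,170:320],None,fx=4,fy=4,interpolation=cv2.INTER_CUBIC),cv2.resize(im[285:345,200:350],None,fx=4,fy=4,interpolation=cv2.INTER_CUBIC)]))
p=arm.capture("wrist")
for n,u,v,z in [("pivA",277,44,128),("holeA",209,52,121),("pivB",291,307,128),("holeB",237,307,121)]: print(n,unproj(p,u,v,z).round(1))
# edges of blocks/pan opening (z=100 deck): corners
for n,u,v in [("TL",169,88),("TR",329,80)]: print(n,unproj(p,u,v,100).round(1))
```

```text
pivA [495.7 -85.4 128. ]
holeA [444.4 -89.4 121. ]
pivB [ 508.3 -301.6  128. ]
holeB [ 458.6 -306.   121. ]
TL [ 405.4 -112.9  100. ]
TR [ 538.8 -106.5  100. ]
```

View pics/crop2.png

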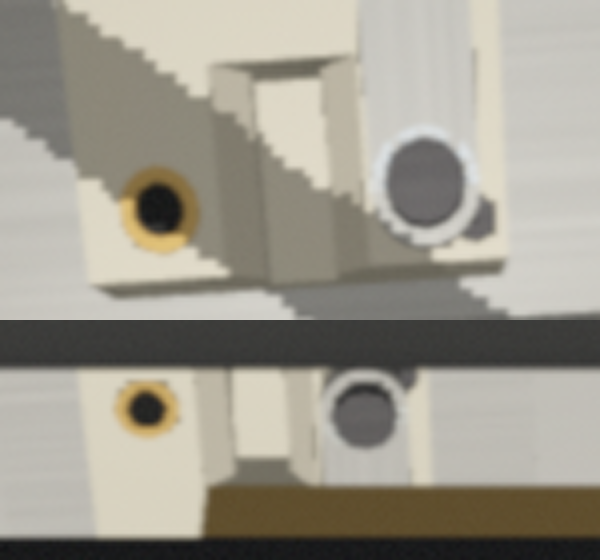

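servo_tool:
  travel:
    - [-10,0,0]
    - [-24,0,0]
    - [-24,0,0]
    - [-24,0,0]
    - [-24,0,0]
    - [-24,0,0]
    - [-24,0,0]
    - [-24,0,0]
    - [-12,0,0]
    - [0,0,0]
    - [0,0,0]
    - [0,0,0]
  yaw: [0,0,0,0,0,0,0,0,0,0,0,0]

```text
clock: 3.63
tool_pos: [495.0, -401.1, 222.3]
tcp_rot: [[-0.0, 1.0, -0.0], [1.0, 0.0, 0.001], [0.001, -0.0, -1.0]]
contact_force: [-0.6, -0.3, 0.5]
width: 87.0
```

Run:
```python
from h import *
st(); p=arm.capture("wrist"); save(p,"w2"); places(p,["groove_a","knob_a","pivot_a","seat","butterer"])
for m in arm.regions_of("knob_b",p): 
    ys,xs=np.nonzero(m["mask"]); print(m["score"],xs.mean(),ys.mean(),len(xs))
```

```text
t 3.63 tcp [ 495.  -401.1  222.3] F [-0.6 -0.3  0.5] M [ 0.03  0.01 -0.01] w 87.0 yaw 0.02
groove_a [([482.3, -312.2, 114.2], 0.91)]
knob_a [([513.1, -350.1, 149.7], 0.9)]
pivot_a [([503.3, -303.6, 122.5], 0.59)]
seat []
butterer [([503.5, -302.3, 122.9], 0.52)]
0.84 298.32458563535914 156.1022099447514 724
```

View pics/w2.png

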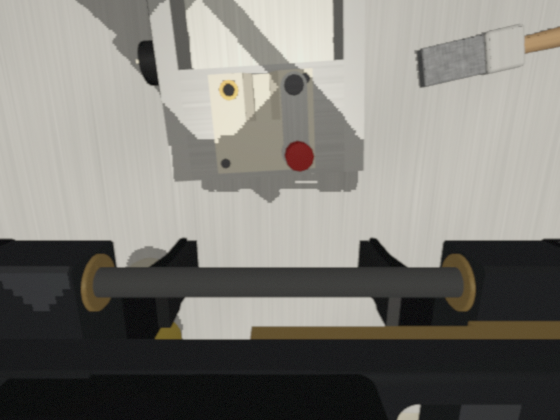

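Wrist view of block b: red knob top at (299,156), pivot at (293,84), shut hole at (229,90).

Run:
```python
from h import *
p=arm.capture("wrist")
for n,u,v,z in [("pivB",293.5,84,128),("holeB",229,90,121),("knobB",299,155.5,166.5)]: print(n,unproj(p,u,v,z).round(1))
def R(a): a=np.radians(a); return np.array([[np.cos(a),-np.sin(a)],[np.sin(a),np.cos(a)]])
for yaw in (3.4,3.75):
  o=np.array([476.5,-196.5])
  for n,q in dict(seat=(0,0),holeA=(-25,108),holeB=(-25,-108),pivB=(25,-108),knobB=(25,-158),pivA=(25,108),knobA=(25,158)).items():
    w=o+R(yaw)@q; z={'h':121,'p':128,'k':166.5,'s':114}[n[0]]; print(yaw,n,w.round(1),proj(p,np.array([*w,z])).round(0))
```

```text
pivB [ 508.  -302.7  128. ]
holeB [ 458.4 -306.3  121. ]
knobB [ 510.5 -352.2  166.5]
3.4 seat [ 476.5 -196.5] [250. -73.]
3.4 holeA [445.1 -90.2] [ 193. -291.]
3.4 holeB [ 457.9 -305.8] [228.  89.]
3.4 pivB [ 507.9 -302.8] [293.  84.]
3.4 knobB [ 510.8 -352.7] [299. 156.]
3.4 pivA [495.1 -87.2] [ 276. -313.]
3.4 knobA [492.1 -37.3] [ 268. -595.]
3.75 seat [ 476.5 -196.5] [250. -73.]
3.75 holeA [444.5 -90.4] [ 192. -290.]
3.75 holeB [ 458.6 -305.9] [229.  89.]
3.75 pivB [ 508.5 -302.6] [294.  84.]
3.75 knobB [ 511.8 -352.5] [301. 156.]
3.75 pivA [494.4 -87.1] [ 275. -313.]
3.75 knobA [491.1 -37.2] [ 266. -595.]
```

Fit: butterer origin at (476.5, -196.5), yaw 3.6°. Now I'll move over to the roller.

servo_tool:
  travel:
    - [12,0,0]
    - [24,2,0]
    - [36,3,0]
    - [38,3,0]
    - [38,3,0]
    - [38,3,0]
    - [38,3,0]
    - [38,3,0]
    - [38,3,0]
    - [38,3,0]
    - [38,3,0]
    - [38,3,0]
    - [38,3,0]
    - [36,3,0]
    - [28,2,0]
    - [15,0,0]
    - [0,0,0]
    - [0,0,0]
    - [0,0,0]
  yaw: [0,0,0,0,0,0,0,0,0,0,0,0,0,0,0,0,0,0,0]

```text
clock: 5.62
tool_pos: [534.6, 128.6, 222.5]
tcp_rot: [[-0.0, 1.0, -0.0], [1.0, 0.0, -0.0], [-0.0, -0.0, -1.0]]
contact_force: [-1.0, 0.3, -0.8]
width: 87.4
```

Run:
```python
from h import *
st(); p=arm.capture("wrist"); save(p,"w3"); places(p,["roller_mid","rack"])
for m in arm.regions_of("roller_mid",p): 
    ys,xs=np.nonzero(m["mask"]); print(m["score"],xs.mean(),ys.mean(),len(xs),xs.min(),xs.max(),ys.min(),ys.max(),cv2.minAreaRect(np.c_[xs,ys].astype(np.float32)))
places(arm.capture("side"),["roller_mid","rack"])
```

```text
t 5.62 tcp [534.6 128.6 222.5] F [-1.   0.3 -0.8] M [-0.01  0.01  0.  ] w 87.4 yaw 0.01
roller_mid [([288.4, 272.4, 18.0], 0.82), ([530.6, 210.7, 41.9], 0.77)]
rack []
0.96 49.73998444185142 44.879618825359785 5142 0 120 8 86 ((55.434722900390625, 41.590885162353516), (49.579551696777344, 135.5253448486328), 67.69379425048828)
0.9 275.82412161481926 103.4388402295379 9933 238 316 0 223 ((275.33404541015625, 111.32853698730469), (58.837772369384766, 226.88333129882812), 8.365885734558105)
roller_mid [([534.5, 211.5, 46.2], 0.88), ([288.4, 273.2, 21.0], 0.88), ([699.8, 454.7, 22.0], 0.75), ([780.5, 238.8, 29.9], 0.3)]
rack [([531.1, 199.3, -0.0], 0.71)]
```

View pics/w3.png

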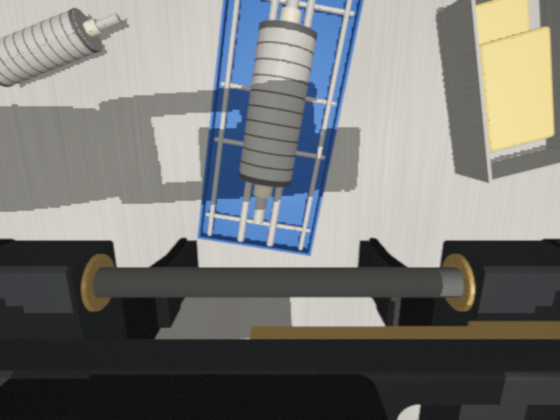

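The roller's drum runs from (288,24) to (266,183) and its near axle end is at (258,221). I'll fit its pose by projecting the model onto the mask.

```bash
cat >> h.py <<'E'
def model(p,x,y,yaw,z=42.):
    m=np.zeros((420,560),np.uint8); a=np.radians(yaw)
    ax=np.array([-np.sin(a),np.cos(a),0]); s=np.array([np.cos(a),np.sin(a),0]); t=np.linspace(0,2*np.pi,40)
    for r,L in ((28,75),(10,91),(6,122)):
        P=[proj(p,np.array([x,y,z])+k*L*ax+r*(np.cos(u)*s+np.sin(u)*np.array([0,0,1]))) for k in(-1,1) for u in t]
        cv2.fillConvexPoly(m,cv2.convexHull((np.array(P)*16).round().astype(np.int32)),1,shift=4)
    return m>0
def iou(p,mask,prm):
    m=model(p,*prm); m[235:]=0; k=mask.copy(); k[235:]=0
    return (m&k).sum()/(m|k).sum()
E
python3 - <<'E'
from h import *
from scipy.optimize import minimize
p=arm.capture("wrist"); 
ms=arm.regions_of("roller_mid",p); mask=next(np.array(m["mask"]) for m in ms if m["mask"][100,270])
r=minimize(lambda q:-iou(p,mask,q),[533,211,-8],method="Nelder-Mead",options=dict(initial_simplex=[[533,211,-8],[537,211,-8],[533,216,-8],[533,211,-5]],xatol=.05,fatol=1e-4))
print(r.x,r.fun)
im=p["color"][:,:,::-1].copy(); c,_=cv2.findContours(model(p,*r.x).astype(np.uint8),0,2); cv2.drawContours(im,c,-1,(0,255,0),1)
cv2.imwrite("pics/fit3.png",cv2.resize(im[0:250,180:380],None,fx=2.4,fy=2.4))
for n in ["scene","side"]:
    s=arm.capture(n); ms=arm.regions_of("roller_mid",s); c=proj(s,np.array([r.x[0],r.x[1],42]))
    for m in ms:
        k=np.array(m["mask"])
        if k[int(c[1]),int(c[0])]:
            f=lambda q:-(lambda M:(M&k).sum()/(M|k).sum())(model(s,*q))
            rr=minimize(f,r.x,method="Nelder-Mead",options=dict(initial_simplex=[r.x,r.x+[4,0,0],r.x+[0,4,0],r.x+[0,0,3]])); print(n,rr.x,rr.fun,f(r.x))
E
```

```text
[532.81400161 212.03962407  -9.4229821 ] -0.982483456597898
scene [533.02150786 212.84312405  -9.0111137 ] -0.8874378109452736 -0.8818069306930693
side [533.48133004 211.84929574  -9.0405708 ] -0.9110410094637224 -0.9058971141781681
```

View pics/fit3.png

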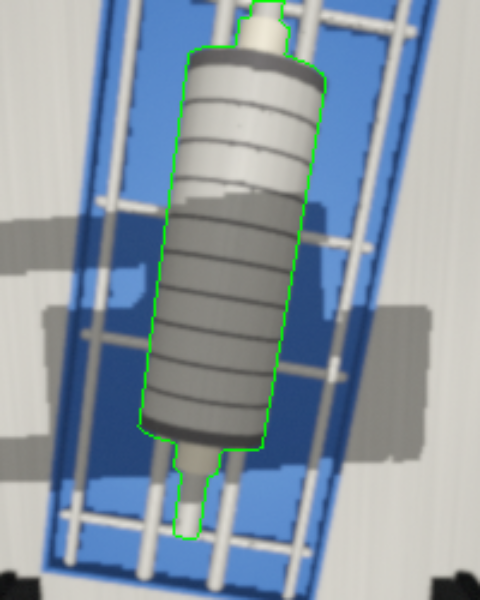

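The fitted outline lies on the roller in the crop, and all three cameras agree: (533, 212), yaw -9.3°. Next I'll align, descend and grip.

servo_tool:
  travel:
    - [0,0,0]
    - [0,0,0]
    - [12,-2.2,0]
    - [25,-4.6,10]
    - [25,-4.6,20]
    - [14,-2.6,28]
    - [6,-1.2,28]
    - [0,0,28]
    - [0,0,28]
    - [0,0,25]
    - [0,0,16]
    - [0,0,9]
    - [0,0,5.5]
    - [0,0,0]
    - [0,0,0]
  yaw: [4.6,4.6,0,0,0,0,0,0,0,0,0,0,0,0,0]

```text
clock: 7.52
tool_pos: [533.8, 212.8, 25.9]
tcp_rot: [[0.159, 0.987, 0.001], [0.987, -0.159, 0.0], [0.001, 0.001, -1.0]]
contact_force: [0.6, -1.3, 0.1]
width: 87.0
```

servo_tool:
  travel:
    - [0,0,0]
    - [0,0,0]
    - [0,0,0]
    - [0,0,0]
    - [0,0,0]
    - [0,0,0]
    - [0,0,0]
  yaw: [0,0,0,0,0,0,0]
  hand: 255
  force: 35

```text
clock: 8.1
tool_pos: [532.4, 212.5, 25.2]
tcp_rot: [[0.16, 0.987, -0.002], [0.987, -0.16, 0.0], [-0.0, -0.002, -1.0]]
contact_force: [-4.2, 0.9, 4.5]
width: 55.3
```

Run:
```python
from h import *
st(); p=arm.capture("wrist"); save(p,"w4"); save(arm.capture("side"),"s4")
```

```text
t 8.1 tcp [532.4 212.5  25.2] F [-4.2  0.9  4.5] M [ 0.07  0.76 -0.09] w 55.3 yaw -9.21
```

View pics/s4.png

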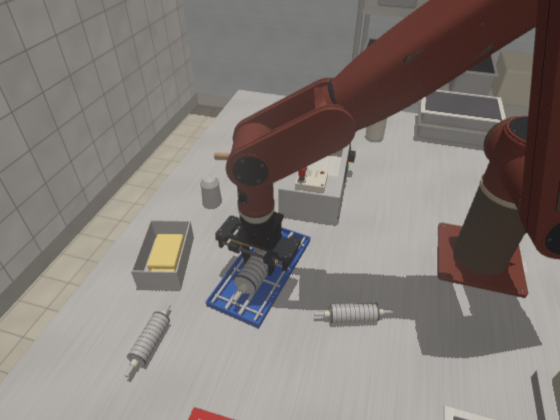

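servo_tool:
  travel:
    - [0,0,-3]
    - [0,0,-8]
    - [0,0,-15]
    - [0,0,-22]
    - [0,0,-25]
    - [0,0,-25]
    - [0,0,-25]
    - [0,0,-25]
    - [0,0,-18]
    - [0,0,-9]
    - [0,0,0]
    - [0,0,0]
  yaw: [0,0,0,0,-2.5,-4,-4,-2.3,0,0,0,0]

```text
clock: 9.2
tool_pos: [532.7, 212.2, 199.2]
tcp_rot: [[-0.063, 0.998, -0.001], [0.998, 0.063, -0.0], [-0.0, -0.001, -1.0]]
contact_force: [0.1, -0.7, -8.5]
width: 55.4
```

Run:
```python
from h import *
st(); save(arm.capture("side"),"s5"); save(arm.capture("wrist"),"w5")
```

```text
t 9.2 tcp [532.7 212.2 199.2] F [ 0.1 -0.7 -8.5] M [ 0.07  0.01 -0.01] w 55.4 yaw 3.58
```

View pics/w5.png

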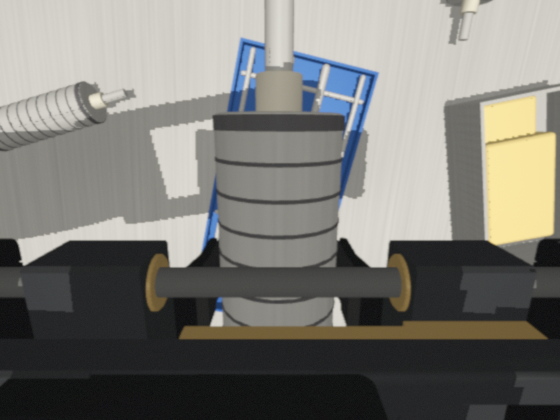

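View pics/s5.png

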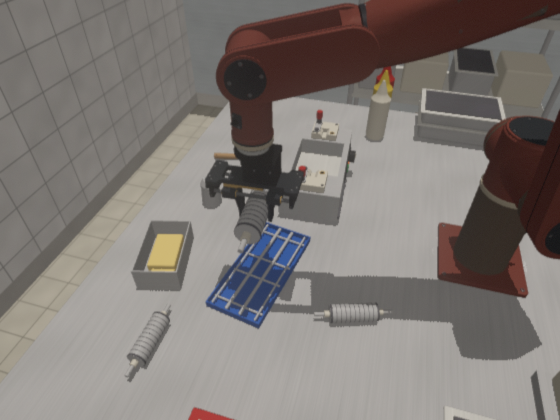

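The roller is held and looks level. I'll check its pose in the hand against the model.

Run:
```python
from h import *
from scipy.optimize import minimize
p=arm.capture("wrist"); ms=arm.regions_of("roller_mid",p)
k=next(np.array(m["mask"]) for m in ms if m["mask"][180,280])
def f(q):
    m=model(p,q[0],q[1],q[2],q[3]); kk=k.copy(); m[225:]=0; kk[225:]=0
    return -(m&kk).sum()/(m|kk).sum()
x0=np.array([532.7,212,3.6,216.])
r=minimize(f,x0,method="Nelder-Mead",options=dict(initial_simplex=[x0,x0+[3,0,0,0],x0+[0,4,0,0],x0+[0,0,2,0],x0+[0,0,0,4]])); print(r.x,r.fun,f(x0))
for n in ["scene","side"]:
    s=arm.capture(n); ms=arm.regions_of("roller_mid",s); c=proj(s,np.array([532.7,250,216]))
    for m in ms: 
        k2=np.array(m["mask"]); print(n,round(m["score"],2),k2.sum(),bool(k2[int(c[1]),int(c[0])]))
places(s,["roller_mid"])
```

```text
[532.49902157 211.53760429   3.37706815 213.76690649] -0.9930058466750451 -0.9719227073769616
scene 0.95 789 False
scene 0.8 492 False
scene 0.61 1138 False
side 0.9 1079 False
side 0.72 1225 False
side 0.69 1210 True
roller_mid [([533.8, 208.6, 217.4], 0.97), ([697.3, 454.4, 21.6], 0.87), ([287.0, 272.8, 22.5], 0.73)]
```

servo_tool:
  travel:
    - [-10,-2,0]
    - [-22,-4.4,0]
    - [-32,-6.5,0]
    - [-34,-6.85,0]
    - [-34,-6.85,0]
    - [-34,-6.85,0]
    - [-34,-6.85,0]
    - [-34,-6.85,0]
    - [-34,-6.85,0]
    - [-34,-6.85,0]
    - [-34,-6.85,0]
    - [-32,-6.5,0]
    - [-22,-4.4,0]
    - [-10,-2,0]
    - [-3.7,-0.9,0]
    - [0,0,0]
    - [0,0,0]
  yaw: [0,0,0,0,0,0,0,0,0,0,0,0,0,0,0,0,0]

```text
clock: 11.07
tool_pos: [477.1, -194.8, 199.9]
tcp_rot: [[-0.063, 0.998, -0.0], [0.998, 0.063, 0.001], [0.001, -0.0, -1.0]]
contact_force: [0.5, -0.1, -6.6]
width: 54.8
```

Run:
```python
from h import *
st(); p=arm.capture("wrist"); save(p,"w6"); s=arm.capture("scene"); save(s,"c6"); places(s,["roller_mid","knob_a","seat"])
```

```text
t 11.07 tcp [ 477.1 -194.8  199.9] F [ 0.5 -0.1 -6.6] M [0.04 0.04 0.01] w 54.8 yaw 3.61
roller_mid [([287.2, 273.4, 20.1], 0.77), ([702.5, 462.4, 19.6], 0.74)]
knob_a [([487.8, -39.4, 150.5], 0.69), ([510.3, -350.6, 152.8], 0.69)]
seat [([473.6, -199.6, 115.0], 0.72)]
```

View pics/w6.png

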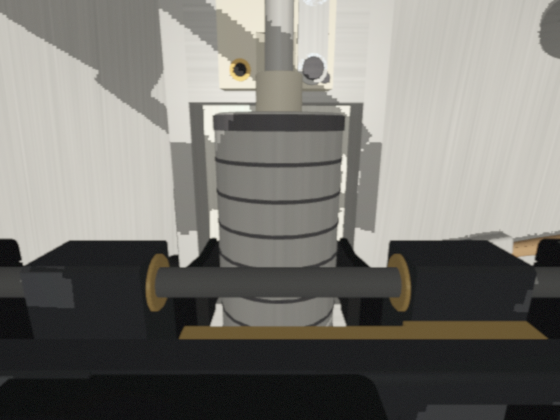

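View pics/c6.png

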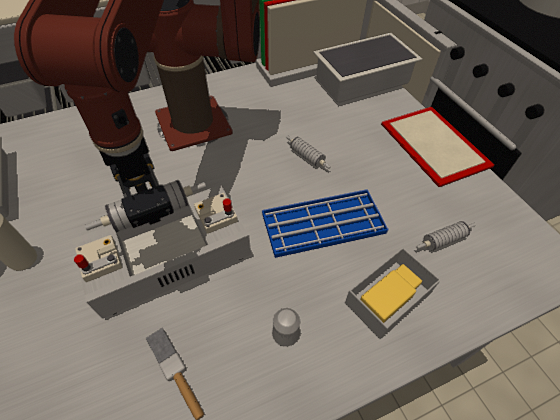

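Hanging over the seat. Hole A shows at (239,69) and pivot A at (313,67), with the axle between them; I'll recheck the butterer pose against these.

Run:
```python
from h import *
p=arm.capture("wrist")
print(unproj(p,239.5,69.5,121).round(1),unproj(p,313,66,128).round(1))
# pan corners z=100
a=unproj(p,190,103,100);b=unproj(p,362,103,100);print(a.round(1),b.round(1))
# axle centre line
for v in (10,40): 
    print(unproj(p,279,v,217).round(1))
```

```text
[444.8 -90.  121. ] [495.2 -85.6 128. ]
[ 404.7 -113.7  100. ] [ 538.4 -105.1  100. ]
[471.4 -80.2 217. ]
[472.1 -91.2 217. ]
```

servo_tool:
  travel:
    - [-0.6,-0.4,5]
    - [-0.6,-0.3,12]
    - [0,0,18]
    - [0,0,18]
    - [0,0,15]
    - [0,0,10]
    - [0,0,5]
    - [0,0,2]
    - [0,0,0]
    - [0,0,0]
  yaw: [0,0,0,0,0,0,0,0,0,0]

```text
clock: 12.2
tool_pos: [477.1, -197.3, 115.8]
tcp_rot: [[-0.063, 0.998, 0.001], [0.998, 0.063, -0.001], [-0.001, 0.001, -1.0]]
contact_force: [-0.5, 0.5, -5.9]
width: 55.3
```

Run:
```python
from h import *
st(); p=arm.capture("wrist"); save(p,"w7"); s=arm.capture("scene"); save(s,"c7");d=arm.capture("side")
a=cv2.resize(s["color"][170:300,60:260,::-1],None,fx=3,fy=3); cv2.imwrite("pics/c7z.png",a); cv2.imwrite("pics/s7z.png",cv2.resize(d["color"][90:230,230:400,::-1],None,fx=3,fy=3))
```

```text
t 12.2 tcp [ 477.1 -197.3  115.8] F [-0.5  0.5 -5.9] M [-0.04 -0.07  0.01] w 55.3 yaw 3.6
```

View pics/c7z.png

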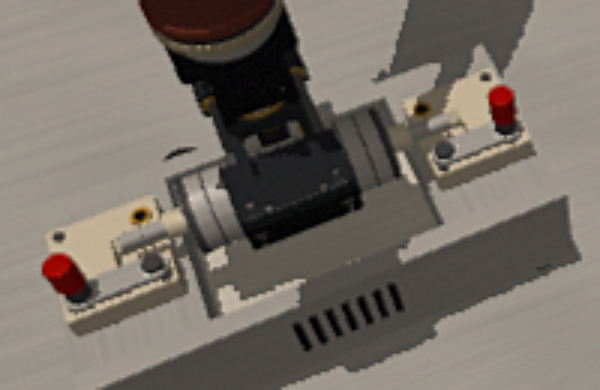

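View pics/w7.png

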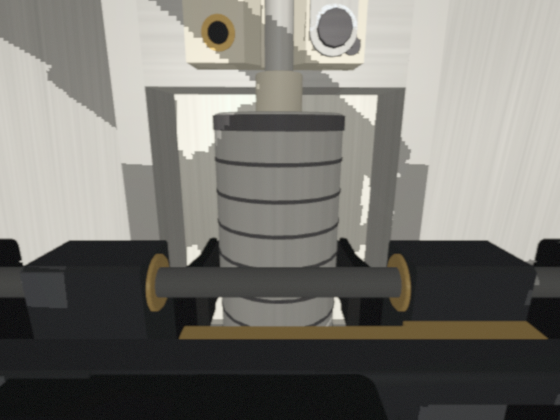

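Both axle ends stand over their grooves. Lowering slowly now.

servo_tool:
  travel:
    - [0,0,2]
    - [0,0,2]
    - [0,0,2]
    - [0,0,2]
    - [0,0,2]
    - [0,0,2]
    - [0,0,2]
    - [0,0,1.5]
    - [0,0,0]
    - [0,0,0]
  yaw: [0,0,0,0,0,0,0,0,0,0]

```text
clock: 13.18
tool_pos: [476.4, -196.8, 99.4]
tcp_rot: [[-0.063, 0.998, -0.0], [0.998, 0.063, 0.0], [0.0, -0.0, -1.0]]
contact_force: [-0.3, -0.1, -6.4]
width: 55.3
```

servo_tool:
  travel:
    - [0,0,1]
    - [0,0,1]
    - [0,0,0.5]
    - [0,0,0]
    - [0,0,0]
  yaw: [0,0,0,0,0]

```text
clock: 13.6
tool_pos: [476.1, -197.0, 97.2]
tcp_rot: [[-0.063, 0.998, -0.001], [0.998, 0.063, -0.0], [-0.0, -0.001, -1.0]]
contact_force: [-5.1, -1.0, -1.5]
width: 55.3
```

Run:
```python
from h import *
st()
```

```text
t 13.6 tcp [ 476.1 -197.    97.2] F [-5.1 -1.  -1.5] M [-0.05  0.85  0.07] w 55.3 yaw 3.61
```

servo_tool:
  travel:
    - [0,0.5,0.5]
    - [0,0,0.3]
    - [0,0,0]
    - [0,0,0]
  yaw: [0,0,0,0]

```text
clock: 13.93
tool_pos: [476.2, -197.1, 97.2]
tcp_rot: [[-0.063, 0.998, -0.002], [0.998, 0.063, -0.0], [-0.0, -0.002, -1.0]]
contact_force: [-9.7, 0.3, 6.1]
width: 55.1
```

Run:
```python
from h import *
st(); s=arm.capture("scene"); d=arm.capture("side"); p=arm.capture("wrist"); save(p,"w8")
cv2.imwrite("pics/c8z.png",cv2.resize(s["color"][170:300,60:260,::-1],None,fx=4,fy=4,interpolation=cv2.INTER_CUBIC))
```

```text
t 13.93 tcp [ 476.2 -197.1   97.2] F [-9.7  0.3  6.1] M [0.19 1.66 0.08] w 55.1 yaw 3.61
```

View pics/c8z.png

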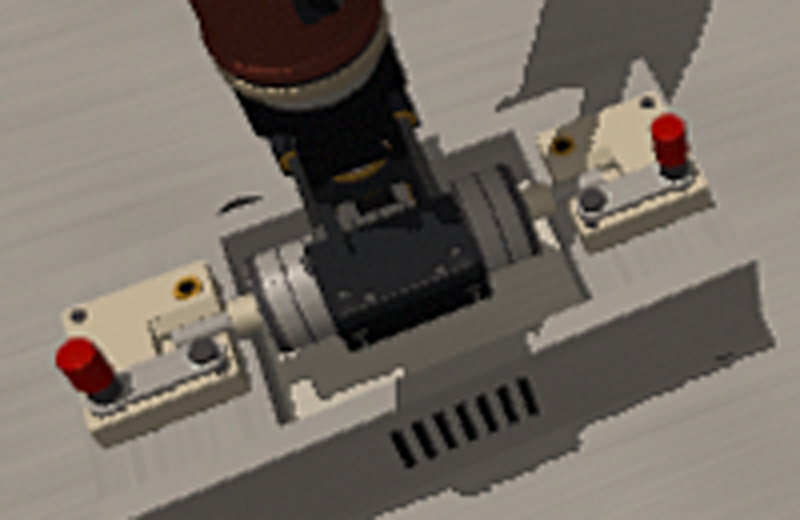

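View pics/w8.png

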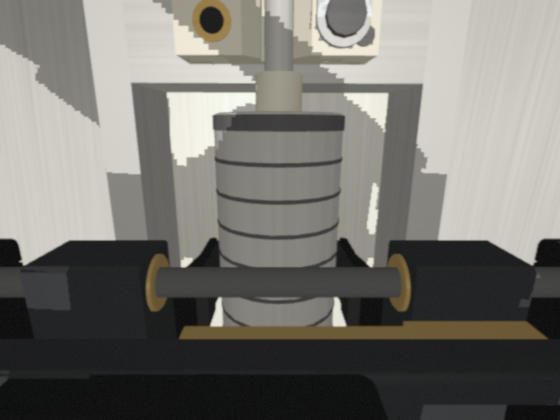

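The axle sits down in both grooves and is supported: the z force went from -6.4 to +6 N, with the TCP at 97.2, which puts the axis at 114. I'll ease the side load, then let go gently.

servo_tool:
  travel:
    - [0,-0.6,-0.3]
    - [0,-0.4,0]
    - [0,0,0]
  yaw: [0,0,0]

```text
clock: 14.33
tool_pos: [476.2, -197.1, 97.2]
tcp_rot: [[-0.063, 0.998, 0.001], [0.998, 0.063, -0.0], [-0.0, 0.001, -1.0]]
contact_force: [-6.0, 1.4, 2.6]
width: 55.7
```

servo_tool:
  travel:
    - [0,0,0]
    - [0,0,0]
    - [0,0,0]
    - [0,0,0]
    - [0,0,0]
  yaw: [0,0,0,0,0]
  hand: 45

```text
clock: 14.75
tool_pos: [476.6, -197.2, 96.9]
tcp_rot: [[-0.063, 0.998, 0.001], [0.998, 0.063, -0.001], [-0.001, 0.001, -1.0]]
contact_force: [0.4, 0.3, 0.6]
width: 70.7
```

servo_tool:
  travel:
    - [0,0,-6]
    - [0,0,-15]
    - [0,0,-25]
    - [0,0,-28]
    - [0,0,-28]
    - [0,0,-20]
    - [0,0,-8]
    - [0,0,0]
  yaw: [0,0,0,0,0,0,0,0]

```text
clock: 15.42
tool_pos: [477.4, -197.7, 229.3]
tcp_rot: [[-0.063, 0.998, 0.004], [0.998, 0.063, -0.003], [-0.003, 0.004, -1.0]]
contact_force: [0.6, -0.7, 0.3]
width: 71.7
```

Run:
```python
from h import *
st(); s=arm.capture("scene"); d=arm.capture("side"); p=arm.capture("wrist"); save(p,"w9")
cv2.imwrite("pics/c9z.png",cv2.resize(s["color"][170:300,60:260,::-1],None,fx=4,fy=4,interpolation=cv2.INTER_CUBIC))
places(s,["roller_mid","knob_a"]);places(d,["roller_mid","knob_a"]);places(p,["roller_mid","knob_a"])
```

```text
t 15.42 tcp [ 477.4 -197.7  229.3] F [ 0.6 -0.7  0.3] M [-0.02 -0.03 -0.01] w 71.7 yaw 3.6
roller_mid [([702.8, 461.2, 20.4], 0.92), ([285.1, 270.6, 21.4], 0.91), ([480.5, -197.9, 115.5], 0.79)]
knob_a [([510.4, -354.1, 153.4], 0.73), ([756.0, -13.6, 43.8], 0.6), ([489.6, -41.9, 148.9], 0.41)]
roller_mid [([478.5, -199.1, 117.1], 0.92), ([288.9, 272.6, 22.6], 0.78), ([701.2, 455.9, 20.3], 0.72)]
knob_a [([492.2, -38.8, 151.8], 0.63), ([511.2, -352.7, 154.7], 0.54)]
roller_mid [([478.5, -199.3, 115.0], 0.78)]
knob_a []
```

View pics/c9z.png

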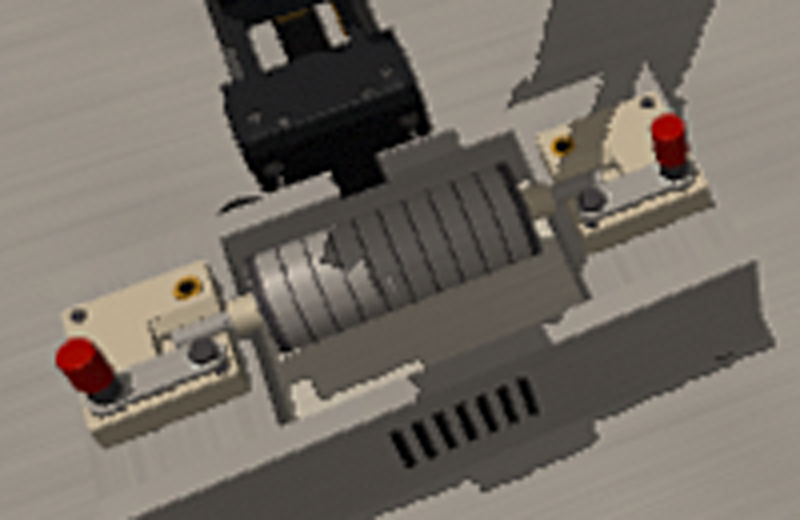

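View pics/w9.png

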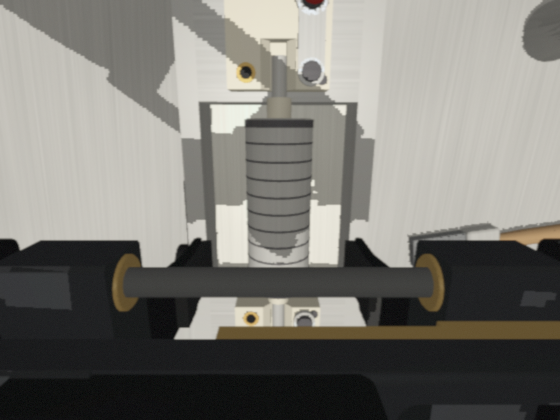

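The roller lies in both grooves and I've let go of it. On to knob A, with one look on the way.

servo_tool:
  travel:
    - [8,3,0]
    - [18,7,0]
    - [20,7,0]
    - [14,5,0]
    - [5,2,0]
    - [0,0,0]
    - [0,0,0]
    - [0,0,0]
  yaw: [0,0,0,0,0,0,0,0]

```text
clock: 16.53
tool_pos: [495.8, -131.1, 226.5]
tcp_rot: [[-0.063, 0.998, -0.0], [0.998, 0.063, -0.0], [-0.0, -0.0, -1.0]]
contact_force: [0.2, 1.1, 0.1]
width: 71.8
```

Run:
```python
from h import *
st(); p=arm.capture("wrist"); save(p,"w10"); places(p,["knob_a"])
im=cv2.cvtColor(p["color"],cv2.COLOR_RGB2HSV); m=((im[...,0]<8)|(im[...,0]>172))&(im[...,1]>150)&(im[...,2]>60)
m[235:]=0; ys,xs=np.nonzero(m); print(xs.min(),xs.max(),ys.min(),ys.max(),len(xs))
def ko(z): return np.array([491.5,-37.2,z])
print("exp top",proj(p,ko(166.5)),"bot",proj(p,ko(140.5)))
```

```text
t 16.53 tcp [ 495.8 -131.1  226.5] F [0.2 1.1 0.1] M [-0.01 -0.01 -0.05] w 71.8 yaw 3.59
knob_a [([492.0, -38.4, 158.1], 0.85)]
265 292 71 102 669
exp top [278.76160278  85.5793615 ] bot [278.61846922  89.53325407]
```

View pics/w10.png

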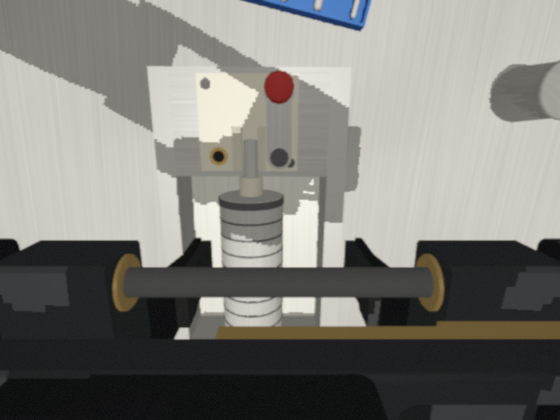

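Knob A is at (278,86), within a pixel of where the fitted pose puts it. Descending over it.

servo_tool:
  travel:
    - [10,0.2,0]
    - [22,0.4,0]
    - [26,0.4,0]
    - [22,0.4,5]
    - [10,0.2,12]
    - [4,0,20]
    - [0,0,22]
    - [0,0,18]
    - [0,0,9]
    - [0,0,4.5]
    - [0,0,0]
    - [0,0,0]
  yaw: [0,0,0,0,0,0,0,0,0,0,0,0]
  hand: 110

```text
clock: 17.63
tool_pos: [492.0, -36.9, 136.6]
tcp_rot: [[-0.062, 0.998, 0.001], [0.998, 0.062, -0.0], [-0.0, 0.001, -1.0]]
contact_force: [-0.2, 0.2, 1.0]
width: 49.5
```

servo_tool:
  travel:
    - [0,0,0]
    - [0,0,0]
    - [0,0,0]
    - [0,0,0]
    - [0,0,0]
    - [0,0,0]
  yaw: [0,0,0,0,0,0]
  hand: 255
  force: 40

```text
clock: 18.13
tool_pos: [490.9, -36.6, 136.2]
tcp_rot: [[-0.063, 0.998, -0.002], [0.998, 0.063, 0.0], [0.0, -0.002, -1.0]]
contact_force: [-3.1, 0.1, 6.8]
width: 19.3
```

Run:
```python
from h import *
st(); s=arm.capture("scene")
cv2.imwrite("pics/c11z.png",cv2.resize(s["color"][130:300,60:280,::-1],None,fx=3.5,fy=3.5,interpolation=cv2.INTER_CUBIC))
```

```text
t 18.13 tcp [490.9 -36.6 136.2] F [-3.1  0.1  6.8] M [-0.    0.26 -0.03] w 19.3 yaw 3.6
```

View pics/c11z.png

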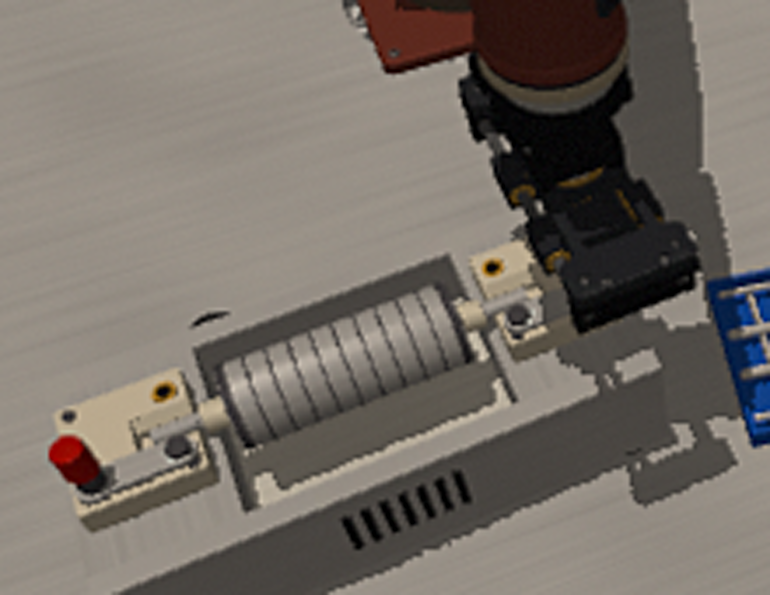

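Knob A is gripped (19.3 mm). Now pull it up.

servo_tool:
  travel:
    - [0,0,-2]
    - [0,0,-3]
    - [0,0,-3]
    - [0,0,-2]
    - [0,0,-1.3]
    - [0,0,0]
    - [0,0,0]
    - [0,0,0]
  yaw: [0,0,0,0,0,0,0,0]

```text
clock: 18.85
tool_pos: [490.9, -36.6, 146.8]
tcp_rot: [[-0.063, 0.998, -0.001], [0.998, 0.063, 0.0], [0.0, -0.001, -1.0]]
contact_force: [-1.7, -1.9, -9.0]
width: 18.8
```

Run:
```python
from h import *
st(); s=arm.capture("scene");d=arm.capture("side");save(d,"s12")
cv2.imwrite("pics/s12z.png",cv2.resize(d["color"][90:240,250:420,::-1],None,fx=4,fy=4,interpolation=cv2.INTER_CUBIC))
```

```text
t 18.85 tcp [490.9 -36.6 146.8] F [-1.7 -1.9 -9. ] M [-0.42  0.36 -0.01] w 18.8 yaw 3.6
```

View pics/s12z.png

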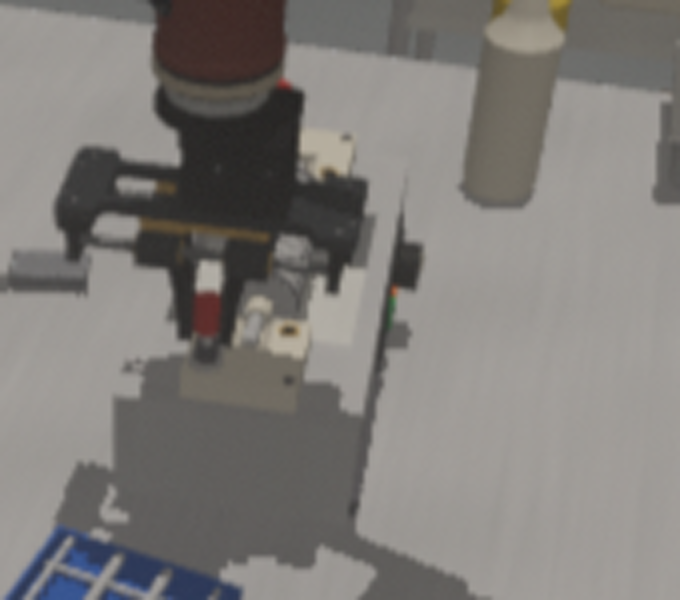

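servo_tool:
  travel:
    - [0,0,-0.6]
    - [0,0,0]
    - [-0.07,-2.62,0]
    - [-0.07,-2.62,0]
    - [-0.27,-5.23,0]
    - [-0.27,-5.23,0]
    - [0,0,0]
    - [0,0,0]
  yaw: [0,0,-3,-3,-6,-6,0,0]

```text
clock: 19.62
tool_pos: [476.1, -39.8, 147.9]
tcp_rot: [[-0.365, 0.931, -0.0], [0.931, 0.365, 0.001], [0.001, 0.0, -1.0]]
contact_force: [-2.8, -1.3, -8.8]
width: 19.0
```

```bash
cat >> h.py <<'E'
def bf(w,o=(476.5,-196.5),yaw=3.6):
    a=np.radians(yaw); d=np.array(w[:2])-o; return np.array([np.cos(a)*d[0]+np.sin(a)*d[1],-np.sin(a)*d[0]+np.cos(a)*d[1]])
E
python3 - <<'E'
from h import *
s=st(); b=bf(s["tool_pos"]); print("bfr",b); d=b-[25,108]; print("ang",np.degrees(np.arctan2(d[1],-d[0])),"r",np.hypot(*d),"q",s["q"].round(1))
d=bf([490.9,-36.6]);print("start",d)
E
```

```text
t 19.62 tcp [476.1 -39.8 147.9] F [-2.8 -1.3 -8.8] M [-0.18  0.5  -0.14] w 19.0 yaw 21.4
bfr [  9.48565674 156.39409595]
ang 72.22501267058577 r 50.82010792128563 q [-14.3  -3.9 113.3   0.   70.6 -35.7]
start [ 24.41178896 158.68029039]
```

The keeper is swinging freely along the arc (72°, radius 50.8, small forces). Continuing.

servo_tool:
  travel:
    - [-0.07,-2.62,0]
    - [-0.27,-5.23,0]
    - [-0.27,-5.23,0]
    - [-0.27,-5.23,0]
    - [-0.27,-5.23,0]
    - [-0.27,-5.23,0]
    - [-0.27,-5.23,0]
    - [-0.27,-5.23,0]
    - [-0.27,-5.23,0]
    - [-0.27,-5.23,0]
    - [-0.27,-5.23,0]
    - [-0.07,-2.62,0]
    - [0,0,0]
    - [0,0,0]
  yaw: [-3,-6,-6,-6,-6,-6,-6,-6,-6,-6,-6,-3,0,0]

```text
clock: 20.78
tool_pos: [443.3, -84.4, 147.2]
tcp_rot: [[-0.999, 0.045, -0.004], [0.045, 0.999, 0.0], [0.004, 0.0, -1.0]]
contact_force: [-6.8, -1.1, -8.0]
width: 18.7
```

Run:
```python
from h import *
s=st(); b=bf(s["tool_pos"]); print("bfr",b); d=b-[25,108]; print("ang",np.degrees(np.arctan2(d[1],-d[0])),"r",np.hypot(*d),"q",s["q"].round(1))
s=arm.capture("scene")
cv2.imwrite("pics/c13z.png",cv2.resize(s["color"][150:270,160:280,::-1],None,fx=5,fy=5,interpolation=cv2.INTER_CUBIC))
```

```text
t 20.78 tcp [443.3 -84.4 147.2] F [-6.8 -1.1 -8. ] M [-0.25  1.16 -0.07] w 18.7 yaw 87.4
bfr [-26.09572289 113.96453581]
ang 6.658151139688927 r 51.44267280346726 q [-2.080e+01 -7.600e+00  1.168e+02 -1.000e-01  7.110e+01 -1.082e+02]
```

View pics/c13z.png

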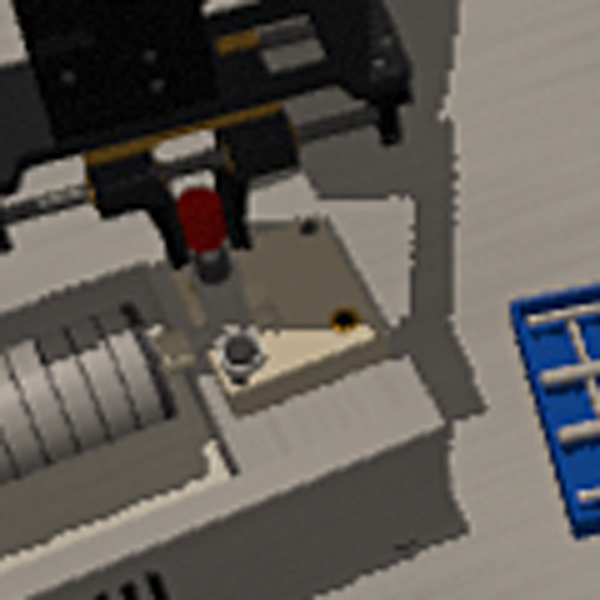

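servo_tool:
  travel:
    - [0,-2.8,0]
    - [0,-2.9,0]
    - [0,-0.8,0]
    - [0,0,0]
    - [0,0,0]
  yaw: [-3,-3,0,0,0]

```text
clock: 21.25
tool_pos: [443.3, -90.4, 147.2]
tcp_rot: [[-0.998, -0.06, -0.004], [-0.06, 0.998, 0.001], [0.004, 0.001, -1.0]]
contact_force: [-5.9, 0.6, -8.4]
width: 18.7
```

Run:
```python
from h import *
s=st(); b=bf(s["tool_pos"]); print("bfr",b); d=b-[25,108]; print("ang",np.degrees(np.arctan2(d[1],-d[0])),"r",np.hypot(*d))
```

```text
t 21.25 tcp [443.3 -90.4 147.2] F [-5.9  0.6 -8.4] M [ 0.02  1.09 -0.04] w 18.7 yaw 93.42
bfr [-26.45680288 107.99530693]
ang -0.005225611028344637 r 51.456803091792224
```

servo_tool:
  travel:
    - [0,-0.7,0]
    - [0,-0.5,0]
    - [0,0,0]
    - [0,0,0]
  yaw: [0,0,0,0]

```text
clock: 21.58
tool_pos: [443.3, -90.6, 147.0]
tcp_rot: [[-0.998, -0.06, -0.004], [-0.06, 0.998, 0.003], [0.004, 0.003, -1.0]]
contact_force: [-7.3, 3.9, -8.4]
width: 18.7
```

Run:
```python
from h import *
s=st(); b=bf(s["tool_pos"]); print("bfr",b); d=b-[25,108]; print("ang",np.degrees(np.arctan2(d[1],-d[0])),"r",np.hypot(*d))
s=arm.capture("scene")
cv2.imwrite("pics/c14z.png",cv2.resize(s["color"][150:270,160:280,::-1],None,fx=5,fy=5,interpolation=cv2.INTER_CUBIC))
```

```text
t 21.58 tcp [443.3 -90.6 147. ] F [-7.3  3.9 -8.4] M [0.67 0.99 0.03] w 18.7 yaw 93.43
bfr [-26.51156571 107.7968143 ]
ang -0.2260001710690353 r 51.5119664384094
```

View pics/c14z.png

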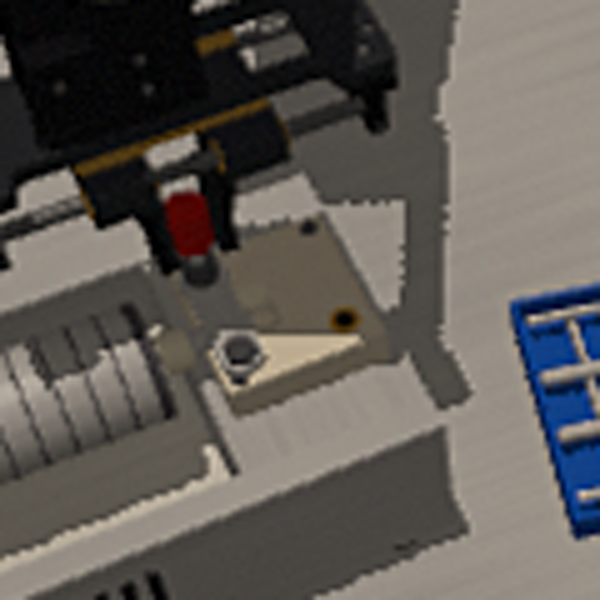

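The keeper is against its shut stop: 1.2 mm commanded gave only 0.2 mm of movement, and Fy rose to 4 N. I'll lower the pin into its hole, then let go.

servo_tool:
  travel:
    - [0,0.3,0]
    - [0,0,2]
    - [0,0,2]
    - [0,0,2]
    - [0,0,0]
    - [0,0,0]
  yaw: [0,0,0,0,0,0]

```text
clock: 22.13
tool_pos: [443.3, -90.5, 141.2]
tcp_rot: [[-0.998, -0.06, -0.004], [-0.06, 0.998, 0.003], [0.004, 0.003, -1.0]]
contact_force: [-6.8, 1.8, -6.6]
width: 18.9
```

servo_tool:
  travel:
    - [0,0,0]
    - [0,0,0]
    - [0,0,0]
    - [0,0,0]
    - [0,0,0]
  yaw: [0,0,0,0,0]
  hand: 160

```text
clock: 22.55
tool_pos: [446.0, -92.2, 143.2]
tcp_rot: [[-0.998, -0.062, 0.003], [-0.062, 0.998, -0.001], [-0.003, -0.001, -1.0]]
contact_force: [-0.9, 0.0, -0.7]
width: 31.9
```

Run:
```python
from h import *
st();s=arm.capture("scene")
cv2.imwrite("pics/c15z.png",cv2.resize(s["color"][150:270,160:280,::-1],None,fx=5,fy=5,interpolation=cv2.INTER_CUBIC))
```

```text
t 22.55 tcp [446.  -92.2 143.2] F [-0.9  0.  -0.7] M [ 0.18 -0.04 -0.01] w 31.9 yaw 93.56
```

View pics/c15z.png

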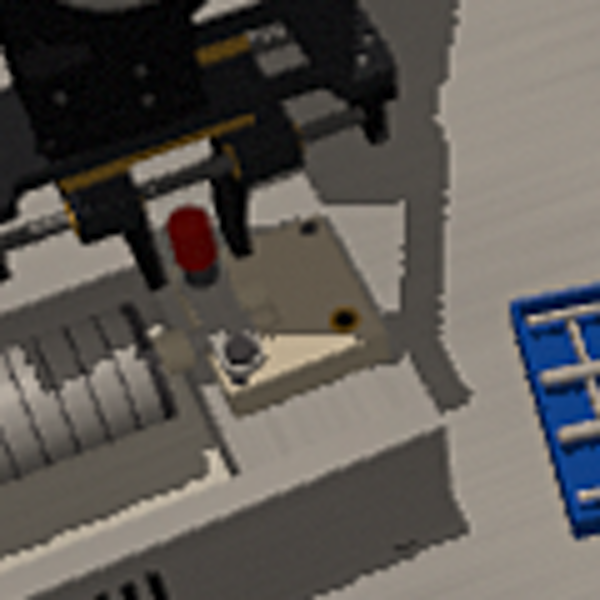

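Knob A is released: the spring force fell with the lowering, so the pin is in the hole. Next I'll lift away, cross to knob B and check A from the fixed cameras.

servo_tool:
  travel:
    - [0,0,-8]
    - [0,0,-18]
    - [0,0,-22]
    - [0,-10,-14]
    - [-2,-20,-3]
    - [-6,-30,0]
    - [-7,-32,0]
    - [-7,-32,0]
    - [-7,-32,0]
    - [-7,-32,0]
    - [-7,-32,0]
    - [-5,-26,0]
    - [-1,-14,0]
    - [0,-4,0]
    - [0,0,0]
    - [0,0,0]
    - [0,0,0]
  yaw: [0,0,0,0,0,0,0,0,0,0,0,0,0,0,0,0,0]

```text
clock: 24.02
tool_pos: [510.2, -351.1, 207.2]
tcp_rot: [[-0.998, -0.064, -0.0], [-0.064, 0.998, 0.0], [-0.0, 0.0, -1.0]]
contact_force: [0.2, -0.7, -0.1]
width: 32.4
```

Run:
```python
from h import *
q=st();print(bf(q["tool_pos"]),q["q"].round(0))
s=arm.capture("scene");d=arm.capture("side")
places(s,["knob_a"]);places(d,["knob_a"])
a=cv2.resize(s["color"][150:300,60:280,::-1],None,fx=3.6,fy=3.6,interpolation=cv2.INTER_CUBIC)
cv2.imwrite("pics/c16z.png",a); cv2.imwrite("pics/s16z.png",cv2.resize(d["color"][90:230,250:400,::-1],None,fx=4,fy=4,interpolation=cv2.INTER_CUBIC))
o=np.array([476.5,-196.5]);a=np.radians(3.6);R=np.array([[np.cos(a),-np.sin(a)],[np.sin(a),np.cos(a)]])
for nm,p in(("scene",s),("side",d)):
    hsv=cv2.cvtColor(p["color"],cv2.COLOR_RGB2HSV); m=(((hsv[...,0]<8)|(hsv[...,0]>172))&(hsv[...,1]>170)&(hsv[...,2]>60)).astype(np.uint8)
    n,l,st_,c=cv2.connectedComponentsWithStats(m)
    for qn,b in(("A",(-25,108)),("B",(25,-158))):
        w=o+R@b
        for lift in (0,9): print(nm,qn,lift,"exp centre",proj(p,np.array([*w,153.5+lift])).round(1))
    print([(c[i].round(1).tolist(),int(st_[i,4])) for i in range(1,n) if 15<st_[i,4]<400])
```

```text
t 24.02 tcp [ 510.2 -351.1  207.2] F [ 0.2 -0.7 -0.1] M [ 0.16 -0.03  0.01] w 32.4 yaw 93.64
[  23.88899846 -156.38302798] [ -42.   12.   89.    0.   78. -135.]
knob_a [([510.3, -351.2, 152.9], 0.68), ([443.7, -95.9, 150.2], 0.61)]
knob_a [([510.5, -352.4, 155.8], 0.46), ([448.5, -90.2, 153.6], 0.44)]
scene A 0 exp centre [198.  196.9]
scene A 9 exp centre [197.4 194.4]
scene B 0 exp centre [ 80.9 261.1]
scene B 9 exp centre [ 79.1 258.8]
[([1.9, 1.8], 17), ([6.3, 5.6], 71), ([144.9, 16.0], 184), ([189.3, 3.8], 23), ([269.0, 25.0], 244), ([198.0, 10.1], 82), ([214.1, 103.6], 55), ([197.6, 196.8], 85), ([80.0, 261.0], 111)]
side A 0 exp centre [322.1 162.9]
side A 9 exp centre [322.4 160.3]
side B 0 exp centre [318.6 114.4]
side B 9 exp centre [318.7 111.9]
[([390.8, 77.9], 19), ([193.5, 416.6], 29)]
```

View pics/c16z.png

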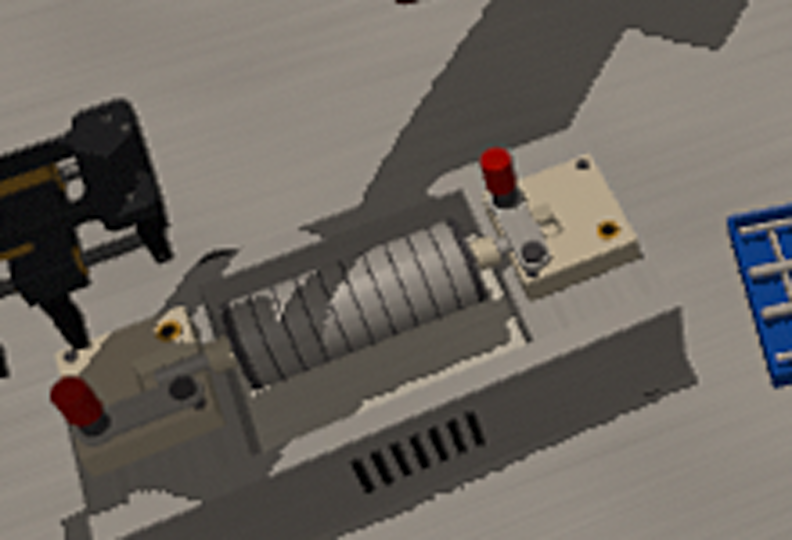

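View pics/s16z.png

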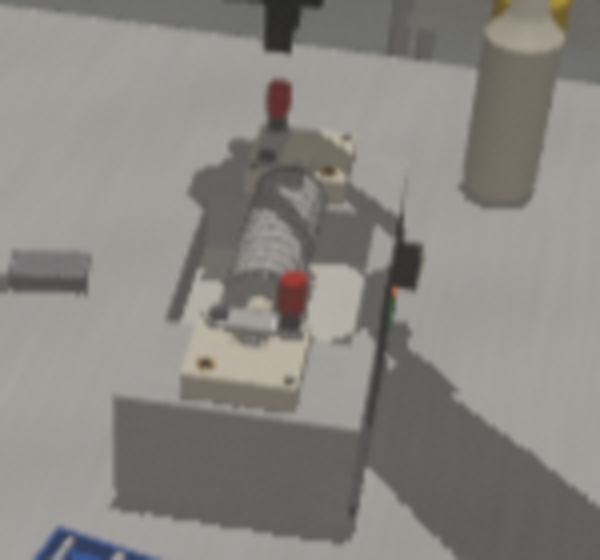

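Knob A measures at (197.6,196.8), against (198,196.9) expected when home, and its keeper lies across the axle. Descending on knob B now.

servo_tool:
  travel:
    - [-0.6,-1.4,0]
    - [0,0,5]
    - [0,0,12]
    - [0,0,18]
    - [0,0,18]
    - [0,0,11]
    - [0,0,5]
    - [0,0,2]
    - [0,0,0]
    - [0,0,0]
  yaw: [0,0,0,0,0,0,0,0,0,0]
  hand: 110

```text
clock: 25.05
tool_pos: [511.3, -354.0, 136.8]
tcp_rot: [[-0.998, -0.063, 0.001], [-0.063, 0.998, -0.001], [-0.001, -0.001, -1.0]]
contact_force: [0.0, 0.4, 0.2]
width: 50.1
```

servo_tool:
  travel:
    - [0,0,0]
    - [0,0,0]
    - [0,0,0]
    - [0,0,0]
    - [0,0,0]
    - [0,0,0]
  yaw: [0,0,0,0,0,0]
  hand: 255
  force: 40

```text
clock: 25.55
tool_pos: [510.9, -353.0, 136.1]
tcp_rot: [[-0.998, -0.063, -0.0], [-0.063, 0.998, 0.001], [-0.0, 0.001, -1.0]]
contact_force: [-1.6, 1.0, 4.2]
width: 18.8
```

Run:
```python
from h import *
q=st();print(bf(q["tool_pos"]))
```

```text
t 25.55 tcp [ 510.9 -353.   136.1] F [-1.6  1.   4.2] M [0.12 0.07 0.04] w 18.8 yaw 93.6
[  24.48806912 -158.34225111]
```

servo_tool:
  travel:
    - [0,0,-2]
    - [0,0,-3]
    - [0,0,-3]
    - [0,0,-2]
    - [0,0,-1.7]
    - [0,0,0]
    - [0,0,0]
  yaw: [0,0,0,0,0,0,0]

```text
clock: 26.13
tool_pos: [510.5, -353.0, 147.0]
tcp_rot: [[-0.998, -0.063, -0.001], [-0.063, 0.998, 0.001], [0.001, 0.001, -1.0]]
contact_force: [2.5, 2.4, -8.8]
width: 18.9
```

Run:
```python
from h import *
q=st();print(bf(q["tool_pos"]))
```

```text
t 26.13 tcp [ 510.5 -353.   147. ] F [ 2.5  2.4 -8.8] M [ 0.44 -0.35 -0.1 ] w 18.9 yaw 93.6
[  24.13696373 -158.34065545]
```

servo_tool:
  travel:
    - [0,0,-0.4]
    - [0,0,0]
    - [2.62,0.07,0]
    - [2.62,0.07,0]
    - [5.23,0.27,0]
    - [5.23,0.27,0]
    - [0,0,0]
    - [0,0,0]
  yaw: [0,0,3,3,6,6,0,0]

```text
clock: 26.8
tool_pos: [495.1, -351.8, 147.9]
tcp_rot: [[-0.969, 0.246, -0.0], [0.246, 0.969, 0.001], [0.0, 0.001, -1.0]]
contact_force: [1.6, 3.0, -9.0]
width: 19.0
```

Run:
```python
from h import *
s=st(); b=bf(s["tool_pos"]); print("bfr",b); d=b-[25,-108]; print("ang",np.degrees(np.arctan2(-d[1],-d[0])),"r",np.hypot(*d))
```

```text
t 26.8 tcp [ 495.1 -351.8  147.9] F [ 1.6  3.  -9. ] M [ 0.54 -0.25 -0.02] w 19.0 yaw 75.76
bfr [   8.78949731 -156.20158893]
ang 71.4118785702874 r 50.854435138753445
```

Keeper B is swinging too. Continuing to about 6°.

servo_tool:
  travel:
    - [2.62,0.07,0]
    - [5.23,0.27,0]
    - [5.23,0.27,0]
    - [5.23,0.27,0]
    - [5.23,0.27,0]
    - [5.23,0.27,0]
    - [5.23,0.27,0]
    - [5.23,0.27,0]
    - [5.23,0.27,0]
    - [5.23,0.27,0]
    - [5.23,0.27,0]
    - [2.62,0.07,0]
    - [0,0,0]
    - [0,0,0]
  yaw: [3,6,6,6,6,6,6,6,6,6,6,3,0,0]

```text
clock: 27.97
tool_pos: [457.7, -312.6, 148.0]
tcp_rot: [[-0.171, 0.985, -0.002], [0.985, 0.171, -0.001], [-0.001, -0.002, -1.0]]
contact_force: [-2.9, -1.4, -8.4]
width: 18.6
```

Run:
```python
from h import *
s=st(); b=bf(s["tool_pos"]); print("bfr",b); d=b-[25,-108]; print("ang",np.degrees(np.arctan2(-d[1],-d[0])),"r",np.hypot(*d))
```

```text
t 27.97 tcp [ 457.7 -312.6  148. ] F [-2.9 -1.4 -8.4] M [-0.09  0.55 -0.05] w 18.6 yaw 9.83
bfr [ -26.07541111 -114.65693884]
ang 7.425814142157481 r 51.50740194401873
```

servo_tool:
  travel:
    - [3,0,0]
    - [3,0,0]
    - [1,0,0]
    - [0.7,0,0]
    - [0,0,0]
    - [0,0,0]
  yaw: [3,3,0,0,0,0]

```text
clock: 28.47
tool_pos: [457.0, -307.0, 148.4]
tcp_rot: [[-0.066, 0.998, -0.0], [0.998, 0.066, -0.004], [-0.004, -0.001, -1.0]]
contact_force: [-3.1, -7.9, -9.1]
width: 18.7
```

Run:
```python
from h import *
s=st(); b=bf(s["tool_pos"]); print("bfr",b); d=b-[25,-108]; print("ang",np.degrees(np.arctan2(-d[1],-d[0])),"r",np.hypot(*d))
```

```text
t 28.47 tcp [ 457.  -307.   148.4] F [-3.1 -7.9 -9.1] M [-1.15  0.59 -0.07] w 18.7 yaw 3.79
bfr [ -26.4275116 -109.0793292]
ang 1.202312313586457 r 51.43883650624337
```

servo_tool:
  travel:
    - [0.7,0,0]
    - [0,0,0]
    - [0,0,0]
  yaw: [0,0,0]

```text
clock: 28.72
tool_pos: [457.0, -306.9, 148.5]
tcp_rot: [[-0.066, 0.998, -0.0], [0.998, 0.066, -0.006], [-0.005, -0.001, -1.0]]
contact_force: [-2.8, -9.4, -10.8]
width: 18.7
```

Run:
```python
from h import *
s=st(); b=bf(s["tool_pos"]); print("bfr",b)
p=arm.capture("scene");cv2.imwrite("pics/c17z.png",cv2.resize(p["color"][190:310,60:180,::-1],None,fx=5,fy=5,interpolation=cv2.INTER_CUBIC))
```

```text
t 28.72 tcp [ 457.  -306.9  148.5] F [ -2.8  -9.4 -10.8] M [-1.58  0.57 -0.05] w 18.7 yaw 3.78
bfr [ -26.41942798 -108.99222885]
```

View pics/c17z.png

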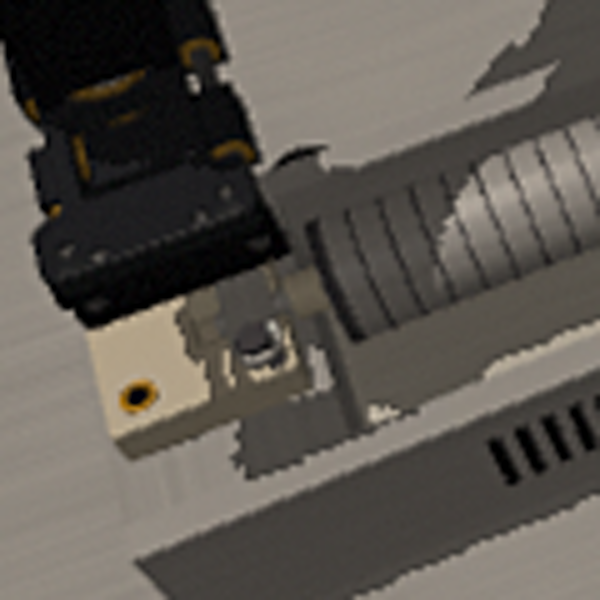

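At the shut stop: a further 0.7 mm commanded moved it 0.1 mm. Lower and watch the spring force.

servo_tool:
  travel:
    - [-0.5,0,0]
    - [0,0,2]
    - [0,0,2]
    - [0,0,2.5]
    - [0,0,0]
    - [0,0,0]
  yaw: [0,0,0,0,0,0]

```text
clock: 29.27
tool_pos: [457.0, -307.1, 142.4]
tcp_rot: [[-0.066, 0.998, -0.0], [0.998, 0.066, -0.005], [-0.005, -0.001, -1.0]]
contact_force: [-4.1, -6.0, -6.6]
width: 18.9
```

Run:
```python
from h import *
s=st(); b=bf(s["tool_pos"]); print("bfr",b)
```

```text
t 29.27 tcp [ 457.  -307.1  142.4] F [-4.1 -6.  -6.6] M [-1.17  0.81 -0.05] w 18.9 yaw 3.78
bfr [ -26.41533697 -109.11158736]
```

The spring pull fell to 6.6 N, so the pin is in the hole. Let go and lift clear.

servo_tool:
  travel:
    - [0,0,0]
    - [0,0,0]
    - [0,0,0]
    - [0,0,0]
    - [0,0,0]
  yaw: [0,0,0,0,0]
  hand: 140

```text
clock: 29.68
tool_pos: [458.2, -304.6, 142.6]
tcp_rot: [[-0.064, 0.998, 0.002], [0.998, 0.064, -0.001], [-0.001, 0.002, -1.0]]
contact_force: [0.3, -0.9, -0.5]
width: 37.6
```

servo_tool:
  travel:
    - [0,0,-6]
    - [0,0,-15]
    - [0,0,-25]
    - [0,0,-25]
    - [-15,0,-18]
    - [-28,0,-6]
    - [-28,0,0]
    - [-15,0,0]
    - [0,0,0]
    - [0,0,0]
    - [0,0,0]
  yaw: [0,0,0,0,0,0,0,0,0,0,0]

```text
clock: 30.6
tool_pos: [462.8, -389.2, 236.5]
tcp_rot: [[-0.063, 0.998, -0.0], [0.998, 0.063, 0.001], [0.001, -0.0, -1.0]]
contact_force: [-0.0, 0.7, 0.1]
width: 39.3
```

Run:
```python
from h import *
st()
s=arm.capture("scene");d=arm.capture("side");w=arm.capture("wrist");save(w,"w18");save(s,"c18")
cv2.imwrite("pics/c18z.png",cv2.resize(s["color"][150:300,60:280,::-1],None,fx=3.6,fy=3.6,interpolation=cv2.INTER_CUBIC))
places(s,["knob_a","roller_mid","brush_mid","shaker_mid","ninth_pan_mid"])
places(d,["knob_a","roller_mid"])
o=np.array([476.5,-196.5]);a=np.radians(3.6);R=np.array([[np.cos(a),-np.sin(a)],[np.sin(a),np.cos(a)]])
for nm,p in(("scene",s),("wrist",w)):
    hsv=cv2.cvtColor(p["color"],cv2.COLOR_RGB2HSV); m=(((hsv[...,0]<8)|(hsv[...,0]>172))&(hsv[...,1]>150)&(hsv[...,2]>50)).astype(np.uint8)
    n,l,st_,c=cv2.connectedComponentsWithStats(m)
    for qn,b in(("A",(-25,108)),("B",(-25,-108))):
        x=o+R@b
        for lift in (0,9): print(nm,qn,lift,"exp",proj(p,np.array([*x,153.5+lift])).round(1),"top",proj(p,np.array([*x,166.5+lift])).round(1))
    print([(c[i].round(1).tolist(),int(st_[i,4])) for i in range(1,n) if 15<st_[i,4]<1500])
```

```text
t 30.6 tcp [ 462.8 -389.2  236.5] F [-0.   0.7  0.1] M [-0.   -0.03  0.01] w 39.3 yaw 3.62
knob_a [([441.4, -93.6, 151.8], 0.57)]
roller_mid [([284.5, 272.8, 24.2], 0.95), ([480.2, -199.4, 113.0], 0.93), ([704.8, 459.6, 20.6], 0.82)]
brush_mid [([746.4, -253.5, 9.0], 0.9), ([475.2, -196.9, 118.3], 0.18)]
shaker_mid [([757.0, -13.7, 44.6], 0.77)]
ninth_pan_mid [([775.6, 238.6, 32.8], 0.7)]
knob_a [([455.3, -303.2, 155.0], 0.63), ([447.1, -91.6, 152.5], 0.5)]
roller_mid [([475.0, -195.1, 118.5], 0.76), ([698.4, 458.1, 17.5], 0.64), ([289.7, 274.8, 23.9], 0.56), ([507.9, -301.6, 123.3], 0.48)]
scene A 0 exp [198.  196.9] top [197.1 193.2]
scene A 9 exp [197.4 194.4] top [196.4 190.6]
scene B 0 exp [101.  233.1] top [ 98.7 229.6]
scene B 9 exp [ 99.4 230.7] top [ 97.  227.1]
[([143.9, 17.4], 334), ([269.4, 23.7], 274), ([214.1, 104.1], 72), ([437.0, 150.8], 1413), ([173.2, 130.9], 692), ([197.8, 196.9], 95), ([100.8, 233.1], 112)]
wrist A 0 exp [ 277.5 -302.3] top [ 277.5 -334.4]
wrist A 9 exp [ 277.5 -324.1] top [ 277.5 -359.7]
wrist B 0 exp [277.4 104.9] top [277.4 103.9]
wrist B 9 exp [277.4 104.2] top [277.4 103.1]
[([276.7, 103.8], 546)]
```

View pics/c18z.png

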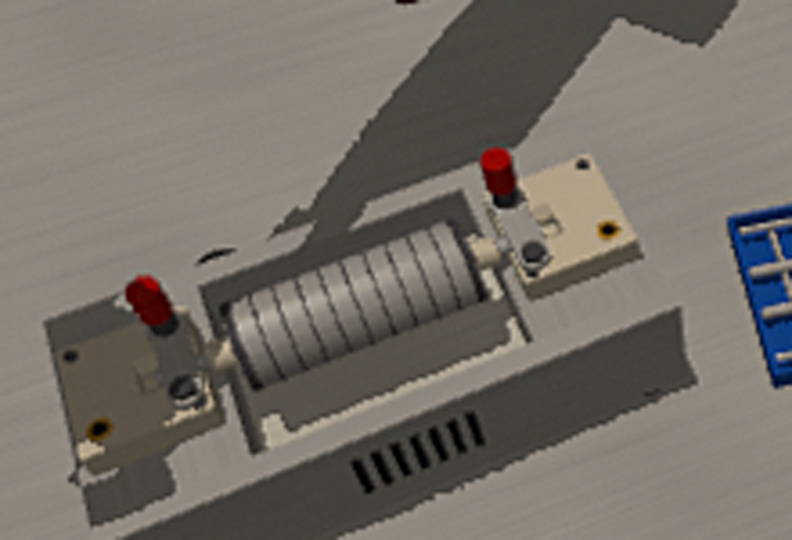

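View pics/w18.png

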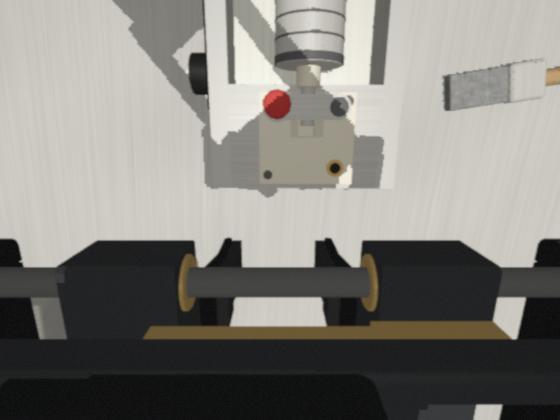

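Both knobs sit where they should when shut and home: scene A (197.8,196.9) against (198.0,196.9) expected, and B (100.8,233.1) against (101.0,233.1). Both keepers lie across the axle, the bystanders haven't moved and the robot is clear. Handing in.

```bash
python3 -c "
from h import *
print(arm.finish_job()); st()"
```

```text
the job is handed in; nothing more can be done
None
the job is handed in; nothing more can be done
```

The roller is back in the butterer with both keepers shut and both knobs home. I handed the job in at about 30.8 s, against the 61 s limit.

**What I did:** I took the largest of the three rollers off the drain rack and lowered it level into both grooves. I let go only once the grooves were carrying it: the vertical force changed from -6.4 N to +6 N, with the axis at about 114 mm. At each end, A first and then B, I pulled the knob up about 11.5 mm and swung the keeper to its shut stop. I then lowered the pin into its hole and released the knob.

**Last checks:**
- **Knobs:** in the scene picture both were within 0.3 px of where the home-and-shut position predicts. One still riding on the block would show about 3 px off.
- **Keepers and roller:** the pictures show both keepers across the axle. The last two roller readings, (480, -199, 113) and (475, -195, 118), are within about 5 mm of the seat at (476.5, -196.5, 114).
- **Brush, shaker and pan:** they read where they started, to within the networks' accuracy of about 4 mm.
- **Robot:** it stood clear of everything, and the highest force I read was about 15 N.

**Disagreements:** Keeper B stopped about 1° short of zero by my fitted butterer pose, and A about 0.2° past it. That fits an error of about 0.6 mm in my pose rather than a missed stop. In the last scene picture the network did not report knob B, but the side network did and colour segmentation found it in the scene and wrist pictures.

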